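Load the specimen jars into the bench shaker and pin its clamp bar

ROBOT

A 6-joint arm with a two-finger parallel gripper is mounted at the origin on a cart in front of the work surface, level with it; the furniture and walls round the work are solid. World frame = base frame: x ahead of the robot, y to its left, z up, the work surface at z = 0. Lengths are in mm, angles in rad, forces in N, time in s.
With the tool pointing down it reaches from about 375 to 900 mm from the base axis. Payload 3.1 kg.
Tool frame: the origin (TCP) lies on the centre line of the jaws, within the pads' length; the fingertips stand 22 mm ahead of it and the grasp point (between the pads) lies 3 mm ahead of it; z points along the fingers, y is the line along which they close (so a half turn about z gives the same grasp; the last joint's range is limited). The gripper opens to 87 mm and grips with 3 to 60 N. Pads are 19 mm wide; open, the fingers measure 117 mm over their backs; the gripper's body (75 mm by 190 mm) begins 51 mm behind the grasp point.
Start: joints at [-0.178, 0.527, 1.433, -0, 1.181, -0.178], TCP at [624.977, 0.034, 244.548] pointing down, gripper open.
Joint ranges: [-3.08, 3.08], [-0.75, 2.2], [0.22, 2.44], [-1.43, 4.57], [0, 2.65], [-2.85, 2.85]. Speed limits (rad/s): [2.79, 2.79, 3.14, 3.14, 3.14, 3.14].

INTERFACE

Orientations are given as a unit quaternion [x, y, z, w].
In Python, from bench import ctrl gives the robot as it stands. Calls block until the motion is done:
- ctrl.move_to(position, orientation): joint-space move of the TCP to a pose.
- ctrl.move_linear(position, velocity=150, attitude=None, guard=None): straight line of the TCP; attitude=None keeps the orientation; velocity is the mean speed in mm/s. With guard (N) it stops when the force on the tool has changed by that much, and returns True; else False.
- ctrl.goto_joints(angles): joint-space move.
- ctrl.gripper_to(opening): finger opening in mm; the grip force is fixed at half the most; returns when the fingers have stopped.
- ctrl.wait(seconds).
- ctrl.solve_ik(position, orientation): joint angles nearest the present ones, or None.
- ctrl.get_image(name): name is "scene" or "side" or "wrist"; returns a dict with "image" (400x640x3 uint8, red, green, blue), "mtx" (3x3 intrinsics, pixels), "rvec" (rotation vector, rad) and "tvec" (3), from world to camera coordinates, as OpenCV has them; the wrist camera has in their place "mount" (4x4, takes a point from camera to tool coordinates, whose origin is the TCP and whose axes are the flange's). Camera axes: x right, y down, z forward; pixel columns grow to the right and rows downward; lengths in mm; the calibration is good to about 2 mm. A picture is of the moment at which its call begins: read the wrist's pose just before it. There is no depth.
A pose or a line that the arm cannot do raises ctrl.IKError and nothing moves.
- ctrl.close_job(): hands the job in; it is judged then, once.
Readings, each from a call of its own:
- ctrl.current_clock(): time.
- ctrl.current_joint_positions(): joint angles.
- ctrl.current_dq(): joint speeds.
- ctrl.current_tau(): joint torques, N m.
- ctrl.current_tcp_pos(): TCP position.
- ctrl.current_tool_rot(): TCP orientation.
- ctrl.current_ft_force(): force on the tool from outside, world axes, zero at the start.
- ctrl.current_moment(): the same for the moment, N m.
- ctrl.current_finger_gap(): finger opening in mm.
- ctrl.current_gripper_force(): force on a finger pad.
Only numpy, scipy, OpenCV 4.12 (cv2) and the standard library are available. Lean on these libraries where they do the work, as an engineer would, in place of code of your own. Each camera call takes 0.05 s, during which the arm holds its last target. There are 200 camera calls.

TASK

Get the bench shaker ready for the waiting specimen jars. Draw the red lock pin out of the clamp bar and park it in the notch in the platform's edge, pull the bar right back to its stop, and stand every specimen jar from the bench upright in a row on the rubber mat between the fence and the bar; then close the bar up against the jars and put the pin fully home through the bar's hole and the middle bore of the lock block. Leave the tape roll and the lens tissue pad where they are.

Things in the scene. Friction and masses are not known exactly. Their poses are not given: they have to be found in the camera images.
- shaker: Bench-top shaker, fixed to the bench. Origin on the bench; own x away from the robot, y left. Its grey platform (top 72 mm above the bench) spans x -85..105, y -190..140 mm. On it a 2 mm black mat; blue fence 30 mm high at the rear (front face x 51); side rails 21 mm high at y -120..-132 and 120..132; the blue clamp bar between them; a steel lock block on the right.
- bar (a joint): Slide of the clamp bar, m; grows as the bar is drawn toward the robot (shaker -x). 0 = start, pinned over the narrow bore (about 31 mm between bar and fence); 0.024 = its hole over the middle (jar) bore (55 mm gap); 0.062 = open end stop (93 mm gap). Stays where left (about 2 N friction); about 1.5 to 3 mm of play when pinned.
- bar_handle (a point): Middle of the clamp bar's steel bow handle: a level rod 11 mm thick, 90 mm long along shaker y, 45 mm in front of (robot side of) the bar, 23 mm above the platform top; can be pinched from above, 39 mm free between rod and bar. The blue bar is 11 mm thick and 226 mm long, its top 30 mm above the platform. Axes as the shaker's.
- bar_hole (a point): Centre, on the upper face, of the 13 mm hole in the lug at the right end of the clamp bar. The lug is 32 by 36 mm, 8 mm thick, and slides on top of the lock block, its upper face 30 mm above the platform top. Axes as the shaker's.
- jar_bore (a point): Mouth of the middle of three 13 mm through bores, 24 mm apart along shaker x, in the steel lock block (98 x 36 mm, 22 mm above the platform, right of the right rail). The pin starts in the rear, narrow one (24 mm toward +x); the front one is for wide bottles. With the pin home its collar rests on the bar's lug, 8 mm above this point. Axes as the shaker's.
- notch (a point): Seat of the parking notch, on the platform top: a slot 14 mm wide through the 10 mm platform plate behind the lock block, open at the platform's right edge 25 mm from here toward shaker -y; blind end 7 mm toward +y. A pin parked here hangs by its collar, shank down through the slot; it can be lowered in from above or slid in from the side. Axes as the shaker's.
- channel (a point): Middle of the jar row, on the rubber mat (74 mm above the bench). Axes as the shaker's: the row runs along y between the rails (-120..+120 mm); room for four jars 60 mm apart (y about -90, -30, 30, 90). A jar standing against the fence has its axis at x = +1.5 mm here.
- lock_pin: Lock pin, 70 g: steel shank 10 mm in diameter, 52 mm long below the collar, tapered over the last 14 mm; collar 25 mm in diameter, 4 mm thick; above it a red flat pull grip 14 mm thick (own x), 40 mm wide (own y), 6 to 38 mm above the origin. Origin on the axis at the collar's underside; own z up the pin from tip to grip. Turns freely in its bore.
- jar_1: Closed specimen jar with a red screw lid and paper label: a plain cylinder 52 mm in diameter, 58 mm high with its lid (the top 16 mm), about 90 g, standing on the bench; may be absent. Origin at the centre of its base, own z up.
- jar_2: Closed specimen jar with a yellow screw lid and paper label: a plain cylinder 52 mm in diameter, 58 mm high with its lid (the top 16 mm), about 90 g, standing on the bench; may be absent. Origin at the centre of its base, own z up.
- jar_3: Closed specimen jar with a blue screw lid and paper label: a plain cylinder 52 mm in diameter, 58 mm high with its lid (the top 16 mm), about 90 g, standing on the bench; may be absent. Origin at the centre of its base, own z up.
- jar_4: Closed specimen jar with a green screw lid and paper label: a plain cylinder 52 mm in diameter, 58 mm high with its lid (the top 16 mm), about 90 g, standing on the bench; may be absent. Origin at the centre of its base, own z up.
- lens_tissue: Bystander: pale blue pad of lens tissue, 75 x 60 x 12 mm, lying on the bench behind the jars; leave it alone.
- tape_roll: Bystander: roll of brown tape, 92 mm across, 48 mm high, lying on the bench behind the shaker; leave it alone.
Things that resemble listed ones, but are neither listed nor needed, are in the scene too. Leave any blue look-alike of the lock_pin alone.

How it is judged (in metres and radians):
On the way, in this order (a step that is already met when the one before it is completed fails the run):
1. the lock pin is drawn and hangs by its collar in the parking notch, let go (x of lock_pin in the frame of notch between -0.006 and 0.006 m and y of lock_pin in the frame of notch between -0.021 and 0.006 m and z of lock_pin in the frame of notch between -0.004 and 0.005 m and angle between lock_pin's own z axis and vertical below 0.2 rad and contact force between the fingers and lock_pin below 0.05 N), for 0.3 s.
2. the clamp bar is pulled right back while the pin is parked (all of step 1 and value of joint bar above 0.054 m), for 0.2 s.
3. every jar stands upright on the mat between fence and bar, the pin still parked (all of step 1 and y of jar_1 in the frame of channel between -0.1 and 0.1 m and z of jar_1 in the frame of channel between -0.006 and 0.006 m and angle between each of jar_1, jar_2, jar_3, jar_4's own z axis and vertical below 0.12 rad and y of jar_2 in the frame of channel between -0.1 and 0.1 m and z of jar_2 in the frame of channel between -0.006 and 0.006 m and y of jar_3 in the frame of channel between -0.1 and 0.1 m and z of jar_3 in the frame of channel between -0.006 and 0.006 m and y of jar_4 in the frame of channel between -0.1 and 0.1 m and z of jar_4 in the frame of channel between -0.006 and 0.006 m and x of jar_1 in the frame of channel between -0.045 and 0.008 m and x of jar_2 in the frame of channel between -0.045 and 0.008 m and x of jar_3 in the frame of channel between -0.045 and 0.008 m and x of jar_4 in the frame of channel between -0.045 and 0.008 m), for 0.3 s.
At the end, for the whole second after the job is handed in: Every jar stands upright (7 deg) on the mat between the rails, within 8 mm of the row line; the bar is at 0.024 (within 4.5 mm); the pin is home through the bar hole and middle bore (axis within 4 mm of both, collar within 3.5 mm of the lug, upright within 9 deg), let go; all at rest (y of jar_1 in the frame of channel between -0.1 and 0.1 m and z of jar_1 in the frame of channel between -0.006 and 0.006 m and angle between each of jar_1, jar_2, jar_3, jar_4's own z axis and vertical below 0.12 rad and y of jar_2 in the frame of channel between -0.1 and 0.1 m and z of jar_2 in the frame of channel between -0.006 and 0.006 m and y of jar_3 in the frame of channel between -0.1 and 0.1 m and z of jar_3 in the frame of channel between -0.006 and 0.006 m and y of jar_4 in the frame of channel between -0.1 and 0.1 m and z of jar_4 in the frame of channel between -0.006 and 0.006 m and x of jar_1 in the frame of channel between -0.008 and 0.008 m and linear speed of each of jar_1, jar_2, jar_3, jar_4, lock_pin below 0.02 m/s and x of jar_2 in the frame of channel between -0.008 and 0.008 m and x of jar_3 in the frame of channel between -0.008 and 0.008 m and x of jar_4 in the frame of channel between -0.008 and 0.008 m and value of joint bar between 0.0195 and 0.0285 m and horizontal distance between lock_pin and jar_bore below 0.004 m and horizontal distance between lock_pin and bar_hole below 0.004 m and z of lock_pin in the frame of jar_bore between 0.004 and 0.0115 m and angle between lock_pin's own z axis and vertical below 0.15 rad and contact force between the fingers and lock_pin below 0.05 N); the robot touches nothing.
It fails at once if the tape roll or the lens tissue pad is pushed away (distance of any of tape_roll, lens_tissue from where it was at the start of the episode above 0.03 m).
Of jar_1, jar_2, jar_3, jar_4 only 2 to 4 are there at a start; the rules pass over those that are not, and their reading is None.
At some moment in a run one of jar_1, jar_2, jar_3, jar_4 may be knocked a few centimetres aside while the robot is not near it.
It also fails if it takes over 208 s, if anything falls off the work surface, if the arm or the gripper's body presses on something with over 40 N, if the wrist force passes 120 N, or if a joint passes its speed limit or range.

## Working session

There is one attempt and no reset: what is moved stays moved. The work goes in short steps, each a Python script; the robot and the scene stay as the last script left them, time stands still between calls to the robot, and variables do not carry over. Pictures are saved under pics/ and viewed, at most 17 in all, crops included, and the job is handed in when it is done.

```bash
mkdir -p pics; ls
cat > h.py <<'E'
import numpy as np, cv2
from bench import ctrl
from scipy.spatial.transform import Rotation as R
def cam(name):
    if name=="wrist":
        p=np.array(ctrl.current_tcp_pos());q=ctrl.current_tool_rot()
        d=ctrl.get_image(name);M=np.array(d["mount"]);T=np.eye(4);T[:3,:3]=R.from_quat(q).as_matrix();T[:3,3]=p
        W=T@M; Rc=W[:3,:3].T; t=-Rc@W[:3,3]
    else:
        d=ctrl.get_image(name);Rc=cv2.Rodrigues(np.array(d["rvec"],float))[0];t=np.array(d["tvec"],float).ravel()
    return dict(im=cv2.cvtColor(d["image"],cv2.COLOR_RGB2BGR),K=np.array(d["mtx"]),R=Rc,t=t)
def onplane(c,uv,z):
    uv=np.atleast_2d(np.array(uv,float));r=(np.linalg.inv(c["K"])@np.c_[uv,np.ones(len(uv))].T).T@c["R"]
    o=-c["R"].T@c["t"]; return o+r*((z-o[2])/r[:,2])[:,None]
def proj(c,P):
    x=(c["R"]@np.atleast_2d(P).T).T+c["t"];x=(c["K"]@x.T).T;return x[:,:2]/x[:,2:]
def down(yaw): # tool y axis at angle yaw from world y
    return (R.from_euler('z',yaw)*R.from_quat(DQ)).as_quat()
DQ=[1,0,0,0]
E
python3 - <<'E'
from h import *
print(ctrl.current_tool_rot(),ctrl.current_clock())
for n in("scene","side","wrist"):
    c=cam(n);cv2.imwrite(f"pics/{n}0.png",c["im"]);print(n,-c["R"].T@c["t"],c["R"][2])
E
```

```text
pics
[ 7.07113740e-01  7.07099029e-01 -6.02310826e-04 -8.71402759e-04] 0.0
scene [  14.81577669 -737.76230024  684.27018929] [ 0.56729255  0.59444992 -0.56991969]
side [ 297.98969439 -827.04501062  539.01554226] [ 0.36346606  0.78978688 -0.49409423]
wrist [625.58813833  84.04249275 383.83388169] [-0.00182635 -0.30359104 -0.95280069]
```

View pics/scene0.png

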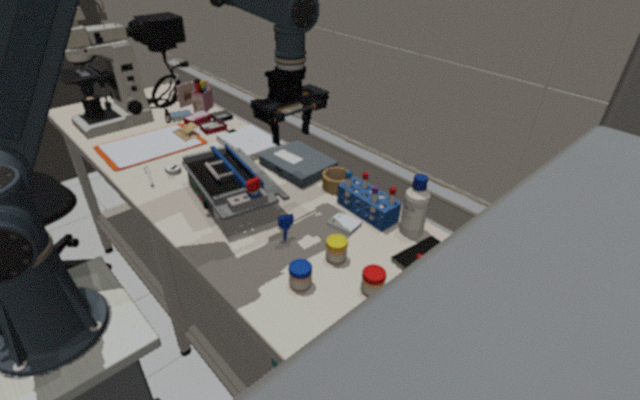

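View pics/side0.png

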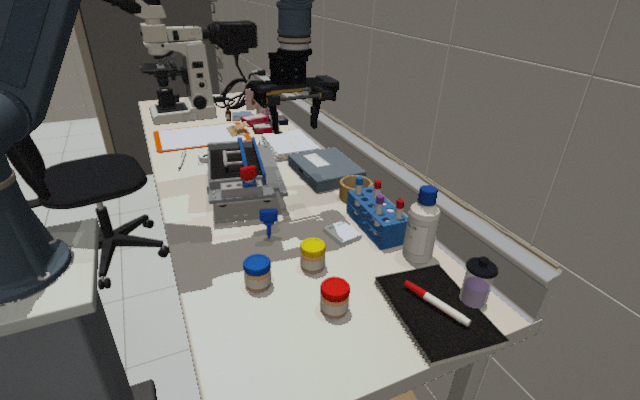

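View pics/wrist0.png

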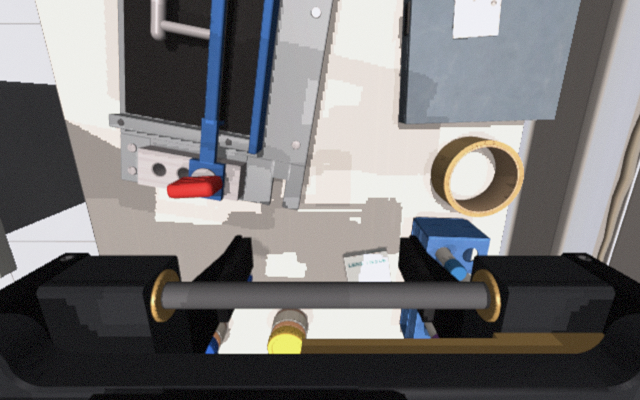

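The three jars (red, yellow and blue lids) stand on the bench at side pixels (335,288), (313,248) and (258,267); no green jar is visible. 

Things that could be taken for the red pin (side view):
- red grip on the bar lug at (248,176)
- blue look-alike pin at (268,220)
- red marker at (430,300)
- red vial caps at (377,185) and (400,204)
- red jar lid at (335,288)

I choose the grip on the lug, which is wrist pixel (193,187). In the wrist view the notch is near (280,195) and the block bores near (158,170) and (183,172).

```bash
cat >> h.py <<'E'
LIDS={"jar_1":((172,8),),"jar_2":((22,34),),"jar_3":((104,122),),"jar_4":((45,85),)}
E
python3 - <<'E'
from h import *
c=cam("wrist");print(c["K"])
print(onplane(c,[[158,170],[183,172]],94), onplane(c,[[280,195]],72),onplane(c,[[193,187]],125))
# platform corners/edges seen : right rail outer corner etc.
s=cam("side")
for n,uv in dict(red=(335,284),yel=(313,245),blu=(258,264)).items(): print(n,onplane(s,uv,58)[0])
print("bluepin",onplane(s,(268,230),30)[0],"tape",onplane(s,(352,190),24)[0],"pad",onplane(s,(343,232),12)[0])
# move so that camera is over shaker's right half
p=onplane(c,[[183,172]],94)[0]
ctrl.move_to([p[0]+20,p[1]-40,330],[0.70711,0.70711,0,0])
c=cam("wrist");cv2.imwrite("pics/w1.png",c["im"]);print(proj(c,[p]))
E
```

```text
[[303.07366941   0.         325.24394711]
 [  0.         303.07366941 199.9609512 ]
 [  0.           0.           1.        ]]
[[462.1934216   22.10092286  94.        ]
 [486.29144109  20.13585534  94.        ]] [[576.49491499  -9.83020487  72.        ]] [[508.12729735  13.43469011 125.        ]]
red [ 560.62259217 -354.69121456   58.        ]
yel [ 572.0141766  -232.33056077   58.        ]
blu [ 450.5425673  -247.22916512   58.        ]
bluepin [ 516.47722432 -105.32632517   30.        ] tape [794.6881494    0.85129373  24.        ] pad [ 684.61207877 -155.83894295   12.        ]
[[307.17481324 140.74882781]]
```

View pics/w1.png

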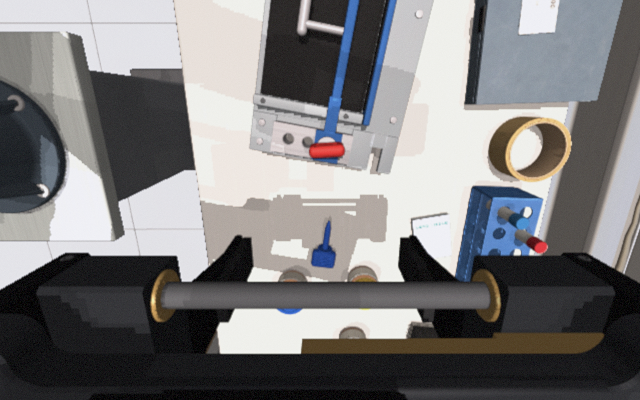

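The red pin at (327,150) stands in the lug. Bores are at (288,139) and (307,141), the notch near (378,160), and the blue look-alike at (323,245). I'm going closer for the shaker frame.

Run:
```python
from h import *
ctrl.move_to([530,25,215],[0.70711,0.70711,0,0])
c=cam("wrist");np.savez("w2.npz",**c);cv2.imwrite("pics/w2.png",cv2.resize(c["im"][40:300,150:500],(770,572),interpolation=cv2.INTER_CUBIC))
```

```text
(no output)
```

View pics/w2.png

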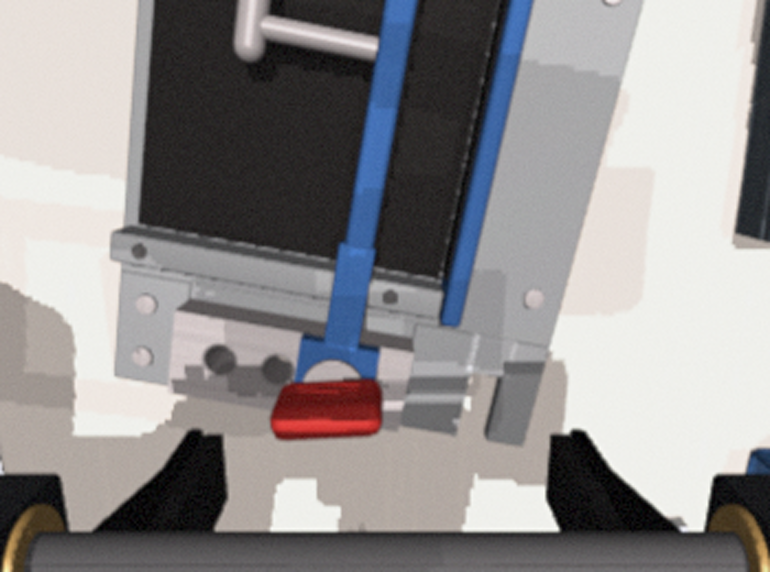

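Run:
```python
from h import *
c=dict(np.load("w2.npz"))
f=lambda pts,z:onplane(c,np.array(pts)/2.2+[150,40],z)
pr=lambda n,P:print(n,P.round(1).tolist())
fe=f([[508,0],[443,320]],102);pr("fence",fe);d=fe[0]-fe[1];yaw=np.arctan2(-d[0],d[1]);print("yaw",yaw)
b=f([[387,20],[354,220]],102);d=b[0]-b[1];pr("bar",b);print(np.arctan2(-d[0],d[1]))
bo=f([[220,359],[277,369]],94);pr("bores",bo)
Rz=R.from_euler('z',yaw).as_matrix()
for n,pts,z in [("slot",[[505,378],[542,378],[488,438],[524,444],[510,345],[548,348]],72),("plcorner",[[115,378],[555,345],[125,270],[640,0],[145,0]],72),("grip",[[272,432],[382,432],[290,382],[378,380]],138),("lug",[[300,335],[380,348]],102),("railtop",[[115,232],[445,290],[442,318]],93),("matR",[[140,222],[440,276],[497,0]],74),("handle",[[248,45],[255,0]],95)]:
    P=f(pts,z);pr(n,P);pr("   rel front bore, shaker axes",(P-bo[0])@Rz)
```

```text
fence [[573.0, 154.1, 102.0], [554.0, 41.7, 102.0]]
yaw -0.16701283053741464
bar [[531.9, 147.9, 102.0], [519.7, 80.2, 102.0]]
-0.17794402473747933
bores [[463.5, 22.8, 94.0], [486.7, 18.5, 94.0]]
slot [[585.3, 6.8, 72.0], [601.9, 6.8, 72.0], [579.1, -22.8, 72.0], [595.9, -25.8, 72.0], [586.6, 22.3, 72.0], [603.5, 20.9, 72.0]]
   rel front bore, shaker axes [[122.8, 4.5, -22.0], [139.2, 7.3, -22.0], [121.6, -25.7, -22.0], [138.7, -25.9, -22.0], [121.5, 20.0, -22.0], [138.4, 21.5, -22.0]]
plcorner [[409.7, 6.4, 72.0], [606.5, 22.3, 72.0], [420.0, 55.5, 72.0], [628.0, 159.6, 72.0], [439.8, 159.3, 72.0]]
   rel front bore, shaker axes [[-50.3, -25.1, -22.0], [141.1, 23.3, -22.0], [-48.3, 25.1, -22.0], [139.5, 162.2, -22.0], [-46.1, 130.7, -22.0]]
grip [[491.4, 10.2, 138.0], [530.4, 10.3, 138.0], [498.6, 29.0, 138.0], [529.0, 29.8, 138.0]]
   rel front bore, shaker axes [[29.7, -7.8, 44.0], [68.1, -1.2, 44.0], [33.6, 12.0, 44.0], [63.4, 17.9, 44.0]]
lug [[497.8, 35.5, 102.0], [529.3, 30.2, 102.0]]
   rel front bore, shaker axes [[31.8, 18.2, 8.0], [63.7, 18.2, 8.0]]
railtop [[426.2, 74.4, 93.0], [555.2, 51.7, 93.0], [554.4, 40.1, 93.0]]
   rel front bore, shaker axes [[-45.4, 44.7, -1.0], [85.7, 43.7, -1.0], [86.7, 32.2, -1.0]]
matR [[429.4, 76.0, 74.0], [554.6, 53.6, 74.0], [573.4, 159.1, 74.0]]
   rel front bore, shaker axes [[-42.5, 46.9, -20.0], [84.8, 45.5, -20.0], [85.7, 152.7, -20.0]]
handle [[482.4, 140.9, 95.0], [485.7, 155.3, 95.0]]
   rel front bore, shaker axes [[-1.0, 119.6, 1.0], [-0.1, 134.3, 1.0]]
```

The crop shows the red grip at (327,408), turned about 10° relative to the shaker. Bores are at (220,359) and (277,369). The strip at (515,400) is platform in shadow, so the slot should be the light gap at about (480,405). I'm zooming in to check that.

Run:
```python
from h import *
c=dict(np.load("w2.npz"))
cv2.imwrite("pics/w2z.png",cv2.resize(c["im"][180:250,260:410],(750,350),interpolation=cv2.INTER_CUBIC))
```

```text
(no output)
```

View pics/w2z.png

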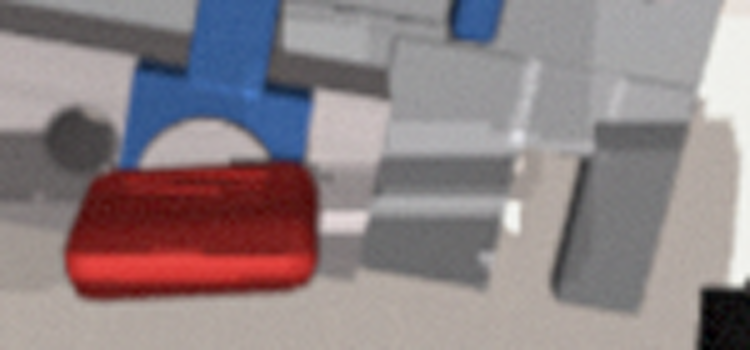

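The slot is the bench-coloured gap, with its blind end at (557,152) and mouth at (524,290). The pin choice is confirmed: red grip in the lug, long side along world x.

```bash
cat >> h.py <<'E'
YAW=-0.175; RZ=R.from_euler('z',YAW).as_matrix()
FB=np.array([463.5,22.8,94]); ORG=np.r_[(FB-RZ@np.array([-34.5,-164.5,0]))[:2],0]
S=lambda x,y,z:ORG+RZ@np.array([x,y,z],float)
inv=lambda P:(np.asarray(P)-ORG)@RZ
E
python3 - <<'E'
from h import *
c=dict(np.load("w2.npz"))
P=onplane(c,np.array([[557,152],[524,290],[520,150],[490,288],[595,155],[562,290]])/5+[260,180],72)
print(inv(P).round(1),ORG)
pin=S(13.5,-164.5,102);print("pin",pin)
q=[1,0,0,0]
ctrl.move_to([pin[0],pin[1]+1.5,190],q);ctrl.gripper_to(50)
print(ctrl.move_linear([pin[0],pin[1]+1.5,131],80,guard=8),ctrl.current_tcp_pos())
c=cam("wrist");cv2.imwrite("pics/g1.png",c["im"])
ctrl.gripper_to(5);print(ctrl.current_finger_gap(),ctrl.current_gripper_force(),ctrl.current_ft_force())
ctrl.move_linear([pin[0],pin[1]+1.5,138],20);print(ctrl.current_ft_force(),ctrl.current_finger_gap())
E
```

```text
[[  79.9 -159.1   72. ]
 [  79.9 -189.4   72. ]
 [  72.7 -159.9   72. ]
 [  73.  -190.2   72. ]
 [  87.5 -158.4   72. ]
 [  87.5 -188.    72. ]] [526.11385423 178.7807849    0.        ]
pin [510.76687387  14.4428094  102.        ]
False [511.11469642  15.882497   131.24656672]
13.976110924245805 30.000145041849464 [-0.06224124 -1.8515146   1.34884174]
[-0.63473205 -3.12780884  0.74486723] 13.486094871798173
```

View pics/g1.png

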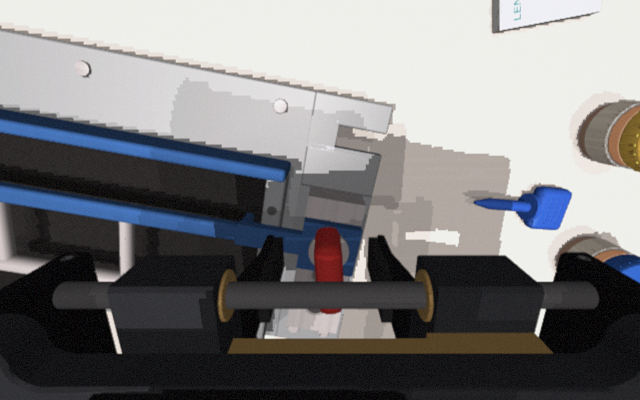

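The grip is held between the fingers (gap 14 mm), the pin is at (327,270) and the slot is at (360,143). Now I'll draw the pin and park it.

Run:
```python
from h import *
p=np.array(ctrl.current_tcp_pos())
print(ctrl.move_linear([p[0],p[1],200],60,guard=15),ctrl.current_ft_force(),ctrl.current_finger_gap())
n=S(80,-166,0)
ctrl.move_linear([n[0],n[1],200],120)
f=ctrl.current_ft_force()
print(ctrl.move_linear([n[0],n[1],112],60,guard=5),ctrl.current_tcp_pos(),np.array(ctrl.current_ft_force())-f)
c=cam("side");cv2.imwrite("pics/s3.png",cv2.resize(c["im"][100:280,160:400],(800,600),interpolation=cv2.INTER_CUBIC))
```

```text
False [-0.30772892 -0.29804519 -1.88830207] 13.424158381301067
False [576.26823276   1.35568606 112.41481491] [ 0.66388209 -0.38299143  0.0114249 ]
```

View pics/s3.png

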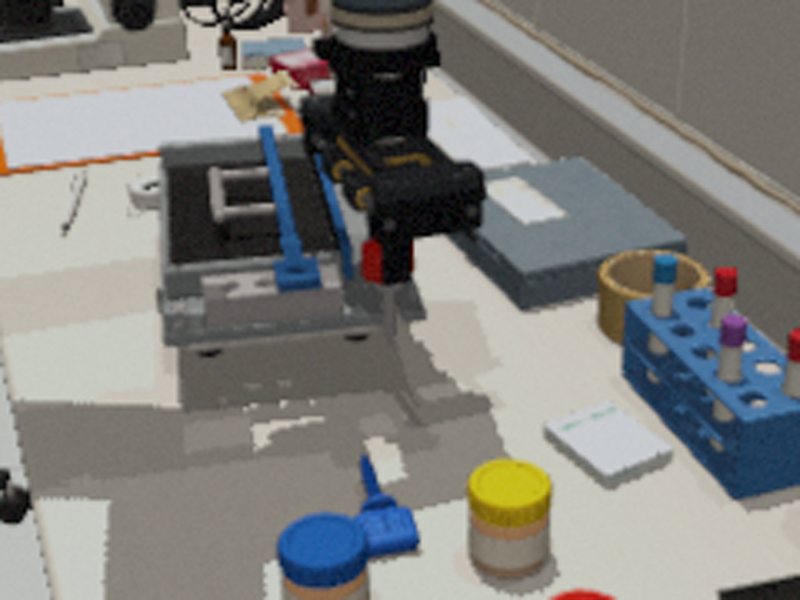

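The pin is over the slot with its shank in it at (390,320 crop) and has had no contact yet. I'll seat it, release and check.

Run:
```python
from h import *
p=np.array(ctrl.current_tcp_pos())
print(ctrl.move_linear([p[0],p[1],99.5],20,guard=4),ctrl.current_tcp_pos(),ctrl.current_ft_force())
ctrl.gripper_to(40);ctrl.wait(0.2)
ctrl.move_linear([p[0],p[1],175],100)
h=S(-36,0,0);print(h)
q=(R.from_euler('z',YAW)*R.from_quat([.70711,.70711,0,0])).as_quat()
ctrl.move_to([h[0]+10,h[1]-40,200],q)
c=cam("wrist");np.savez("w4.npz",**c);cv2.imwrite("pics/w4.png",c["im"]);print(proj(c,[S(80,-165,72),S(-36,0,95),S(13.5,-164.5,102)]).round())
```

```text
True [576.08614609   1.37669392 101.08563712] [-0.34243407  0.13442739  3.81128001]
[490.66369883 185.04867786   0.        ]
[[418. 314.]
 [303. 163.]
 [358. 334.]]
```

View pics/w4.png

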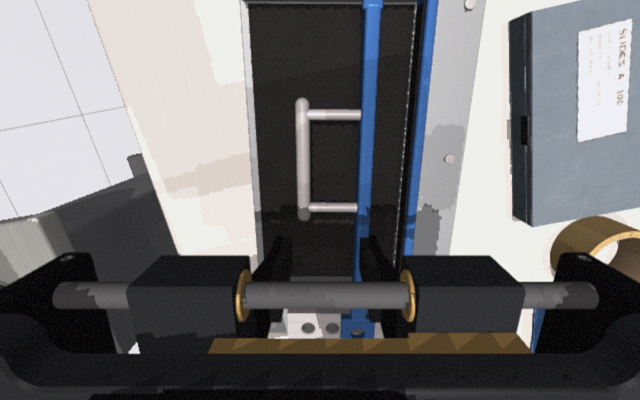

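The handle rod sits at column 303, rows 100–218, matching the prediction. The frame is good and I can pull the bar back.

Run:
```python
from h import *
h=S(-36,3,0)
ctrl.move_linear([h[0],h[1],150],120);ctrl.gripper_to(40)
print(ctrl.move_linear([h[0],h[1],101],80,guard=10))
ctrl.gripper_to(6);print(ctrl.current_finger_gap(),ctrl.current_tcp_pos(),inv(ctrl.current_tcp_pos()))
t=S(-36-64,3,101);print(ctrl.move_linear(t,50,guard=20),inv(ctrl.current_tcp_pos()),ctrl.current_finger_gap(),ctrl.current_ft_force())
ctrl.gripper_to(30)
p=np.array(ctrl.current_tcp_pos());ctrl.move_linear([p[0],p[1],220],120)
# view jars & pin
v=S(20,-230,0);ctrl.move_to([v[0],v[1]-20,300],[.70711,.70711,0,0])
c=cam("wrist");np.savez("w5.npz",**c);cv2.imwrite("pics/w5.png",c["im"])
cs=cam("side");np.savez("s5.npz",**cs)
print(ctrl.current_clock())
for nm,cc in(("w",c),("s",cs)):
    hsv=cv2.cvtColor(cc["im"],cv2.COLOR_BGR2HSV);H,Sa,V=cv2.split(hsv)
    for col,m in dict(red=(H<8)|(H>172),yel=(H>22)&(H<34),blu=(H>104)&(H<122),grn=(H>45)&(H<85)).items():
        m=(m&(Sa>140)&(V>60)).astype(np.uint8)
        n,_,st,ce=cv2.connectedComponentsWithStats(m)
        print(nm,col,[(st[i,:5].tolist(),onplane(cc,ce[i],58)[0][:2].round().tolist()) for i in range(1,n) if st[i,4]>60])
```

```text
False
10.197929010791345 [490.80060947 188.08686957 101.16627052] [-36.39415436   3.01562527 101.16627052]
False [-99.17938778   3.39471802 101.12981055] 10.012886949027562 [4.24215098 1.98184434 2.23788971]
19.8583
w red [([370, 109, 39, 14, 473], [583.0, -0.0]), ([554, 211, 24, 17, 271], [829.0, -134.0]), ([346, 332, 26, 7, 110], [557.0, -326.0])]
w yel []
w blu [([255, 0, 35, 112, 1848], [447.0, 57.0]), ([371, 0, 23, 79, 572], [569.0, 84.0]), ([496, 160, 65, 8, 286], [759.0, -59.0]), ([478, 177, 20, 45, 301], [718.0, -104.0]), ([313, 197, 25, 53, 628], [506.0, -154.0]), ([471, 222, 21, 40, 299], [720.0, -168.0]), ([486, 249, 11, 21, 66], [740.0, -196.0])]
w grn []
s red [([247, 119, 30, 15, 161], [688.0, 491.0]), ([269, 175, 15, 14, 183], [597.0, 67.0]), ([397, 198, 7, 11, 63], [838.0, -158.0]), ([321, 277, 29, 26, 593], [554.0, -367.0]), ([404, 280, 23, 19, 181], [687.0, -420.0])]
s yel [([301, 238, 24, 20, 403], [568.0, -240.0])]
s blu [([253, 138, 13, 45, 109], [596.0, 213.0]), ([216, 140, 14, 50, 291], [478.0, 187.0]), ([418, 186, 20, 20, 314], [926.0, -152.0]), ([347, 188, 60, 61, 1438], [741.0, -205.0]), ([244, 238, 42, 38, 732], [462.0, -244.0])]
s grn []
```

View pics/w5.png

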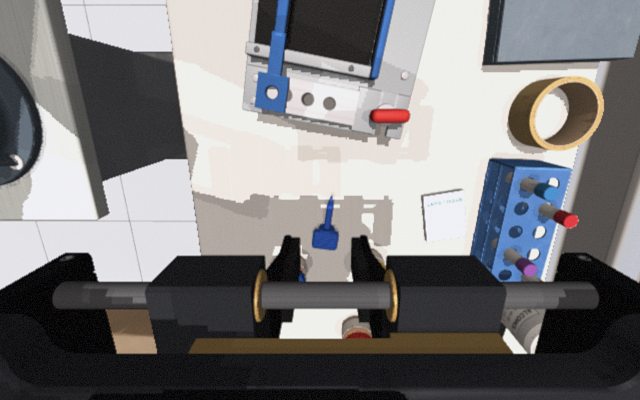

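The bar is right back with its lug at (272,92), and the pin hangs in the notch at (390,116). Three jars are present and none is green. I'll fetch them one by one, looking from above each before grasping.

```bash
cat >> h.py <<'E'
QJ=(R.from_euler('z',YAW)*R.from_quat([1,0,0,0])).as_quat()
CX=RZ@np.array([1,0,0])
HUE=dict(red=lambda H:(H<8)|(H>172),yel=lambda H:(H>20)&(H<36),blu=lambda H:(H>104)&(H<124))
def find(c,col,near,z=58,lim=70):
    H,Sa,V=cv2.split(cv2.cvtColor(c["im"],cv2.COLOR_BGR2HSV))
    m=(HUE[col](H)&(Sa>120)&(V>50)).astype(np.uint8)
    cs,_=cv2.findContours(m,cv2.RETR_EXTERNAL,cv2.CHAIN_APPROX_NONE);best=None
    for k in cs:
        if cv2.contourArea(k)<300: continue
        (u,v),r=cv2.minEnclosingCircle(k);P=onplane(c,(u,v),z)[0];d=np.hypot(*(P-near)[:2])
        rm=np.hypot(*(onplane(c,(u+r,v),z)[0]-P)[:2])
        print(col,P.round(1),"r",round(rm,1),"px",round(u),round(v))
        if 22<rm<34 and d<lim: best=P
    return best
def fetch(col,guess,y):
    g=np.array(guess,float)
    a=g-70*CX;ctrl.move_to([a[0],a[1],210],QJ);ctrl.gripper_to(85)
    c=cam("wrist");cv2.imwrite(f"pics/f_{col}{int(ctrl.current_clock())}.png",c["im"])
    P=find(c,col,g)
    if P is None: print("not found");return False
    ctrl.move_linear([P[0],P[1],110],200)
    if ctrl.move_linear([P[0],P[1],45],80,guard=6): print("contact",ctrl.current_tcp_pos());return False
    ctrl.gripper_to(40);print("gap",ctrl.current_finger_gap())
    ctrl.move_linear([P[0],P[1],190],200);print("gap",ctrl.current_finger_gap(),ctrl.current_ft_force())
    t=S(17,y,0);ctrl.move_to([t[0],t[1],190],QJ)
    print("down",ctrl.move_linear([t[0],t[1],126],120),ctrl.move_linear([t[0],t[1],117.5],20,guard=4),ctrl.current_tcp_pos(),ctrl.current_ft_force())
    ctrl.gripper_to(64)
    ctrl.move_linear([t[0],t[1],200],150);print(ctrl.current_clock());return True
E
python3 - <<'E'
from h import *
fetch("yel",[568,-237,58],80)
cv2.imwrite("pics/s6.png",cam("side")["im"])
E
```

```text
yel [ 573.  -229.3   58. ] r 26.2 px 316 116
gap 51.25860866499093
gap 51.45351832139628 [-0.50664996  0.82022765 -1.15125776]
down False True [557.22141958 254.75093753 119.12221842] [-1.09835957  0.44829526  5.14384134]
29.775
```

View pics/s6.png

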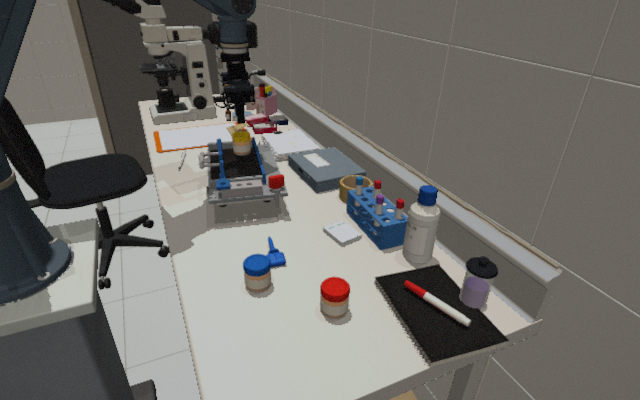

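The yellow jar stands in the channel at (241,140), with the blue and red jars still on the bench at (258,272) and (335,297). Fetching both.

Run:
```python
from h import *
if fetch("blu",[450,-245,58],0): fetch("red",[558,-358,58],-80)
v=S(-10,-20,0);ctrl.move_to([v[0],v[1],300],(R.from_euler('z',YAW)*R.from_quat([.70711,.70711,0,0])).as_quat())
c=cam("wrist");np.savez("w7.npz",**c)
for k in HUE:find(c,k,S(0,0,0),132,300)
cv2.imwrite("pics/w7.png",np.hstack([c["im"],cam("side")["im"]])[:, ::1]);im=cv2.imread("pics/w7.png");cv2.imwrite("pics/w7.png",cv2.resize(im,(800,250),interpolation=cv2.INTER_AREA))
```

```text
blu [444.9  65.9  58. ] r 25.3 px 18 182
blu [ 450.7 -237.7   58. ] r 26.0 px 317 121
blu [ 500.6 -170.4   58. ] r 40.8 px 234 78
gap 51.57050792988977
gap 51.285222542272685 [-0.83381577 -0.42294009 -0.93983698]
down False True [543.26715548 175.90889608 119.09600561] [-0.97905375  0.29872492  4.40720408]
39.625
red [ 559.4 -358.    58. ] r 26.4 px 325 118
gap 51.66773040423005
gap 51.11738740939544 [-1.06413267 -0.70213578 -0.40359994]
down False True [529.36857366  97.06657958 119.0718116 ] [-0.6903833   0.61285602  5.15665518]
49.5667
red [528.5 100.2 132. ] r 26.6 px 348 237
yel [556.2 255.5 132. ] r 28.6 px 352 84
blu [542.5 178.  132. ] r 26.4 px 350 166
blu [578.  189.7 132. ] r 117.4 px 384 149
blu [487.9 200.  132. ] r 129.0 px 294 154
```

View pics/w7.png

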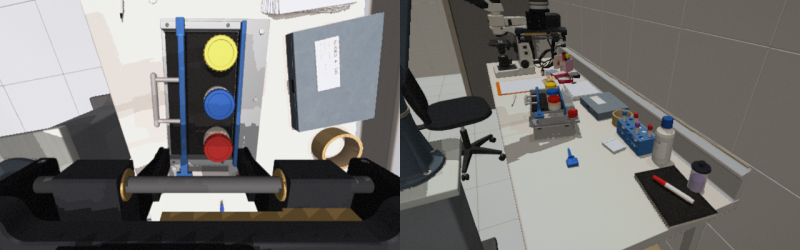

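All three jars stand in the row, at (220,50), (218,103) and (217,145) in the left half. Time to close the bar.

Run:
```python
from h import *
q=(R.from_euler('z',YAW)*R.from_quat([.70711,.70711,0,0])).as_quat()
h=S(-99,3,0);ctrl.gripper_to(32)
ctrl.move_linear([h[0],h[1],170],200);ctrl.move_to([h[0],h[1],150],q)
print(ctrl.move_linear([h[0],h[1],101],80,guard=8))
ctrl.gripper_to(6);print(ctrl.current_finger_gap(),inv(ctrl.current_tcp_pos()))
print(ctrl.move_linear(S(-60.8,3,101),40,guard=20),inv(ctrl.current_tcp_pos()),ctrl.current_ft_force())
ctrl.gripper_to(30);p=np.array(ctrl.current_tcp_pos());ctrl.move_linear([p[0],p[1],190],150)
ctrl.move_to([525,25,215],[0.70711,0.70711,0,0])
c=cam("wrist");np.savez("w8.npz",**c);cv2.imwrite("pics/w8.png",cv2.resize(c["im"][110:270,220:440],(770,560),interpolation=cv2.INTER_CUBIC))
pp=proj(c,[S(-10.5,-164.5,102),S(-34.5,-164.5,94),S(13.5,-164.5,94)]);print((pp-[220,110])*3.5,ctrl.current_clock())
```

```text
False
10.066835679761493 [-98.98159466   3.04551729 101.25040855]
False [-61.95794946   2.79156692 101.21153219] [-2.97346902 -0.28591771  5.56395736]
[[220.50775699 355.04837613]
 [132.6761074  329.31844415]
 [315.92857408 359.77504193]] 57.6417
```

View pics/w8.png

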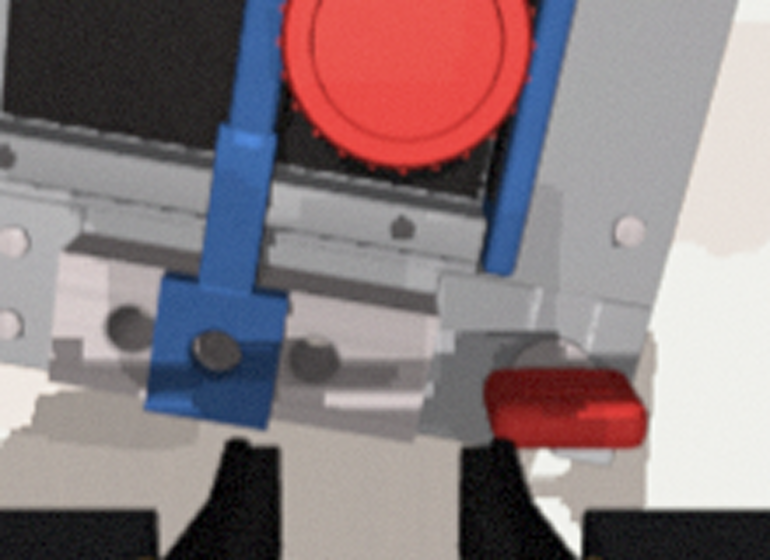

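The bar hole is at (217,352), within about 1 mm of the predicted bore position. The pin is parked at (565,410) with its grip along world x. I'll regrasp and insert it.

Run:
```python
from h import *
c=dict(np.load("w8.npz"))
g=onplane(c,np.array([[492,446],[644,446]])/3.5+[220,110],110);print("grip",g.round(1))
hole=onplane(c,np.array([[217,352]])/3.5+[220,110],102)[0];print("hole",hole,"pred",S(-10.5,-164.5,0))
px=g[:,0].mean();print("axis x",px)
n=S(80,-166,0);q=[1,0,0,0]
ctrl.move_to([n[0],n[1],170],q);ctrl.gripper_to(44)
print(ctrl.move_linear([n[0],n[1],101.5],80,guard=8))
ctrl.gripper_to(5);print(ctrl.current_finger_gap(),ctrl.current_ft_force())
ctrl.move_linear([n[0],n[1],195],80);print(ctrl.current_finger_gap(),ctrl.current_tcp_pos())
ctrl.move_linear([hole[0],hole[1],195],120)
print(ctrl.move_linear([hole[0],hole[1],172],60,guard=4),ctrl.current_tcp_pos())
cs=cam("side");cv2.imwrite("pics/s9.png",cv2.resize(cs["im"][130:230,190:310],(720,600),interpolation=cv2.INTER_CUBIC))
```

```text
grip [[555.5  -2.7 110. ]
 [593.7  -2.7 110. ]]
hole [486.28307021  19.43788751 102.        ] pred [487.13343693  18.6214047    0.        ]
axis x 574.6213230887627
False
13.690095415685658 [-0.9449939   0.3374821   1.22251104]
13.949275643466583 [575.53149093   1.46722056 194.3450561 ]
False [486.09679559  19.45809531 171.44850057]
```

View pics/s9.png

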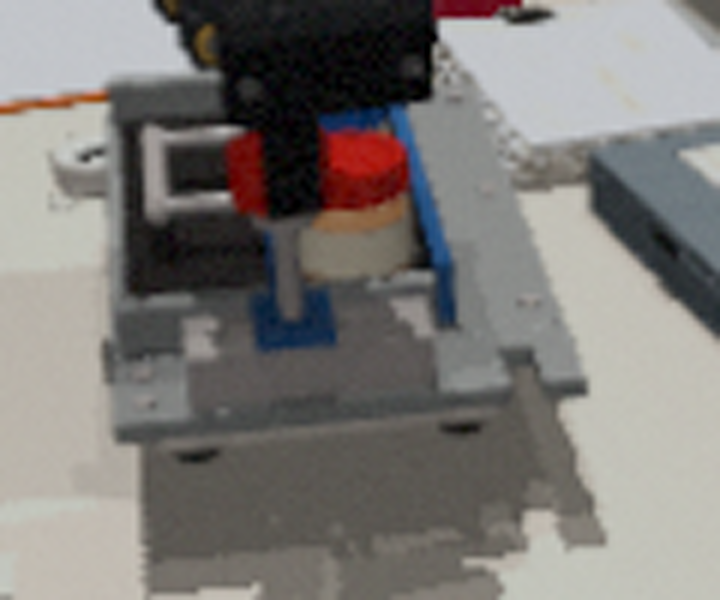

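The pin tip is just above the lug hole at (290,318). Lowering it with a force guard.

Run:
```python
from h import *
b=np.array([486.9,19.2])
for dx,dy in [(0,0),(1.5,0),(-1.5,0),(0,1.5),(0,-1.5)]:
    p=b+[dx,dy]
    ctrl.move_linear([p[0],p[1],172],60);f=np.array(ctrl.current_ft_force())
    hit=ctrl.move_linear([p[0],p[1],129.5],30,guard=5);t=ctrl.current_tcp_pos()
    print(dx,dy,hit,t,np.array(ctrl.current_ft_force())-f,ctrl.current_finger_gap())
    if t[2]<134: break
```

```text
0 0 True [486.81645943  19.21390194 131.55786608] [1.94033519 0.03407163 6.43726695] 13.741699976558346
```

Run:
```python
from h import *
p=np.array(ctrl.current_tcp_pos())
ctrl.gripper_to(44);ctrl.wait(0.2);ctrl.move_linear([p[0],p[1],200],120)
ctrl.move_to([540,50,280],[0.70711,0.70711,0,0])
c=cam("wrist");s=cam("side")
for k in ("red","yel","blu"):
    P=find(c,k,S(0,0,0),132,300)
cv2.imwrite("pics/end.png",np.vstack([cv2.resize(c["im"][0:260,200:460],(560,560))[:300],cv2.resize(s["im"][120:240,180:360],(560,300))]))
print(inv([[528,100,0]]),S(25,-80,0),S(25,0,0),S(25,80,0),ctrl.current_clock())
```

```text
red [487.1  21.4 132. ] r 21.4 px 273 220
red [532.  98. 132.] r 27.2 px 317 144
blu [720.  -25.7 132. ] r 41.4 px 494 261
blu [538.2 133.4 132. ] r 108.5 px 323 104
[[ 15.57371354 -77.24913632   0.        ]] [536.80336669  95.64995835   0.        ] [550.7320177  174.42808146   0.        ] [564.66066871 253.20620458   0.        ] 68.7333
```

View pics/end.png

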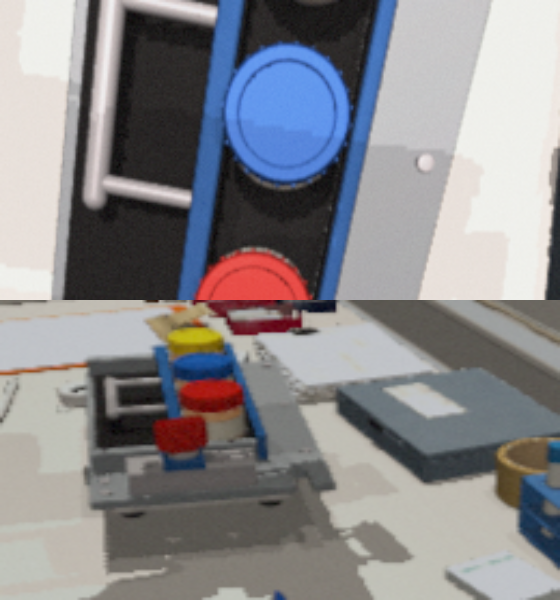

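The pin is home in the lug at (180,435 lower half), and the jars stand upright between bar and fence, within tolerance of the row line. Handing in.

```bash
python3 -c "
from bench import ctrl
print(ctrl.close_job())"
```

```text
the job is handed in; nothing more can be done
None
```

The job is handed in, result not shown: all three jars present (red, yellow, blue; no green found) stand upright in the row, the bar is closed on them, and the red pin is home through the bar and middle bore, by the last camera check at about 69 s.

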